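# Touch off a clamped padlock body and stand the setting pin in its bore

### The job

Take the red-headed setting pin out of its black stand and touch off the clamped brass padlock body with the pin's shank: against the wall facing the red mark, right by that mark, then likewise by the yellow mark, then by the blue mark, each time resting there for about half a second with a light press of about 2 to 8 newtons. Then gently lower the pin into the open bore in the top of the padlock body until it stands upright and fully home, and let go of it. Never press the pin or the fingers on the padlock body or its clamps with more than 20 newtons, and leave the small padlock, the oil bottle and the key tub where they are.

Things in the scene. Friction and masses are not known exactly. Their poses are not given: they have to be found in the camera images.
- pin: Loose upright setting pin, 90 to 145 g: round steel shank 12 mm in diameter (foot chamfered 1.5 mm), 60 mm long, under a red square head 26 x 26 mm, 32 mm tall (92 mm overall). Origin at the centre of the foot, z up to the head, x and y square to the head's flats. At the start its foot is 7 mm, its head 67 to 99 mm above the table, with about 1 mm play all round in the stand's hole.
- pin_tip (a point): Centre of the foot of the pin's shank (same as the pin's origin).
- stand: Black plastic block 70 x 70 x 45 mm, fixed to the bench, with an upright hole 14 mm wide and 38 mm deep in the middle of its top that holds the pin. Origin at the centre of its underside.
- fixture: Grey fixture plate 160 x 200 x 15 mm (x, y, z), fixed flat on the bench. Origin at the centre of its underside, z up; its top is at z = 15 mm. It carries the seat, the clamped padlock body and three flat coloured marks.
- seat: Thin black rubber pad 66 x 100 x 2 mm on the middle of the fixture plate; origin at the centre of its top, 17 mm above the bench, axes those of the fixture. It carries the clamped padlock body (see lock_nominal, bore_nominal, clamps); forces on the padlock body or its clamps count as forces on seat. All is rigid: roughly 20 N per mm pressed.
- lock_nominal (a point): Fixed point on the pad's centre, 30 mm above the pad: where the centre of the padlock body's top would be. It is a solid brass block, 50 x 84 x 30 mm (x, y, z), top 47 mm above the bench, but clamped carelessly: up to 4 mm off this point in x and in y, and turned up to 0.06 rad about its own centre. Its true place is not measured and must be felt (or seen).
- bore_nominal (a point): Where the bore's mouth would be if the padlock body lay at lock_nominal. The bore is round, 13.5 mm wide with a 1.5 mm chamfer, 20 mm deep from the top (bottom 10 mm above the pad); its axis is at x = +3, y = -10 mm from the padlock body's own true centre along the padlock body's own axes. The flat dark disc on the top is no hole.
- clamps (a point): Midway between the two steel strap clamps on the padlock body's -x side (roughly: they shift with it), level with its top. They hold it rigidly, cover the 8 mm of its top next to its -x wall and stand up to 44 mm above the pad (61 mm above the bench).
- mark_red (a point): Red dot, 12 mm wide, on the fixture plate's top, at x = +47, y = +28 mm from the pad's centre, off the padlock body's +x side wall (nominally 22 mm from it). Axes those of the fixture. To touch there, lower the foot 8 to 20 mm below the padlock body's top edge and press towards the fixture's -x, within 10 mm sideways of the dot.
- mark_yellow (a point): Yellow dot like the red one, at x = +47, y = -28 mm from the pad's centre: off the same +x side wall; press towards the fixture's -x.
- mark_blue (a point): Blue dot like the red one, at x = 0, y = +64 mm from the pad's centre: off the padlock body's +y end wall (nominally 22 mm from it); press towards the fixture's -y.
- padlock: Bystander: small brass padlock standing with its shackle up, 45 x 22 x 70 mm, loose. Origin at the centre of its underside.
- oiler: Bystander: small yellow oil bottle with a red cap, 40 mm wide, 85 mm tall, loose. Origin at the centre of its underside.
- tub: Bystander: open orange tub of keys, 90 x 90 x 35 mm, loose. Origin at the centre of its underside.
There are look-alikes about, which are no part of the job. Of the things like the pin, leave any that is turquoise; of the rest the larger one is meant.

How it is judged (in metres and radians):
On the way, in this order (a step that is already met when the one before it is completed fails the run):
1. the pin rests lightly (1 to 12 N) against the side wall by the red mark, foot below the top edge (contact force between pin and seat between 1 and 12 N and x of pin_tip in the frame of mark_red between -0.027 and -0.004 m and y of pin_tip in the frame of mark_red between -0.01 and 0.01 m and z of pin_tip in the frame of seat below 0.026 m), for 0.3 s.
2. the pin rests lightly (1 to 12 N) against the side wall by the yellow mark, foot below the top edge (contact force between pin and seat between 1 and 12 N and x of pin_tip in the frame of mark_yellow between -0.027 and -0.004 m and y of pin_tip in the frame of mark_yellow between -0.01 and 0.01 m and z of pin_tip in the frame of seat below 0.026 m), for 0.3 s.
3. the pin rests lightly (1 to 12 N) against the end wall by the blue mark, foot below the top edge (contact force between pin and seat between 1 and 12 N and y of pin_tip in the frame of mark_blue between -0.027 and -0.004 m and x of pin_tip in the frame of mark_blue between -0.01 and 0.01 m and z of pin_tip in the frame of seat below 0.026 m), for 0.3 s.
At the end, for the whole second after the job is handed in: The pin stands released and at rest in the padlock body's bore, its foot within 2.5 mm of the bore's bottom, upright within 0.15 rad (z of pin_tip in the frame of seat below 0.0125 m and x of pin_tip in the frame of seat between -0.009 and 0.015 m and y of pin_tip in the frame of seat between -0.022 and 0.002 m and angle between pin's own z axis and vertical below 0.15 rad and linear speed of pin below 0.02 m/s and contact force between the fingers and pin below 0.1 N); the robot touches nothing.
It fails at once if the pin presses on the padlock body with more than 20 N (contact force between pin and seat above 20 N).
It fails at once if the fingers press on the padlock body with more than 20 N (contact force between the fingers and seat above 20 N).
It fails at once if the small padlock is moved by more than 15 mm (distance of padlock from where it was at the start of the episode above 0.015 m).
It fails at once if the oil bottle is moved by more than 15 mm (distance of oiler from where it was at the start of the episode above 0.015 m).
It fails at once if the key tub is moved by more than 15 mm (distance of tub from where it was at the start of the episode above 0.015 m).
It also fails if it takes over 64 s, if anything falls off the work surface, if the arm or the gripper's body presses on something with over 40 N, if the wrist force passes 120 N, or if a joint passes its speed limit or range.

### The arm

A 6-joint arm with a two-finger parallel gripper is mounted at the origin on the work surface. World frame = base frame: x ahead of the robot, y to its left, z up, the work surface at z = 0. Lengths are in m, angles in degrees, forces in N, time in s.
With the tool pointing down it reaches from about 0.325 to 0.85 m from the base axis. Payload 15.5 kg.
Tool frame: the origin (TCP) lies at the very end of the fingers, on their centre line; the grasp point (between the pads) lies arm.grip_depth behind it (arm.grip_depth is the distance from the TCP to the grasp point, in m); z points along the fingers, y is the line along which they close (so a half turn about z gives the same grasp; the last joint's range is limited). The gripper opens to 91 mm and grips with 3 to 60 N. Pads are 32 mm wide; open, the fingers measure 118 mm over their backs; the gripper's body (76 mm by 178 mm) begins 60 mm behind the grasp point.
Start: joints at [-5.472, 28.281, 77.091, -0, 74.628, -5.472], TCP at [0.625, 0, 0.214] pointing down, gripper open.
Joint ranges: [-166.48, 166.48], [-47.26, 123.95], [12.59, 153.08], [-70.14, 250.14], [6.76, 159.57], [-176.63, 176.63]. Speed limits (degrees/s): [108.29, 108.29, 147.25, 172.46, 172.46, 172.46].

### API

Orientations are given as a 3x3 rotation matrix whose columns are the frame's x, y, z axes.
In Python, from rig import arm gives the robot as it stands. Calls block until the motion is done:
- arm.move_to(position, orientation): joint-space move of the TCP to a pose.
- arm.move_l(position, orientation=None, feed=0.15): straight line of the TCP; orientation=None keeps the orientation; feed is the mean speed in m/s.
- arm.move_joints(angles): joint-space move.
- arm.grip(opening): finger opening in m; the grip force is fixed at half the most; returns when the fingers have stopped.
- arm.sleep(seconds).
- arm.solve_ik(position, orientation): joint angles nearest the present ones, or None.
- arm.snapshot(name): name is "scene" or "side" or "wrist"; returns the picture (420x560x3 uint8, red, green, blue); there is no depth.
- arm.get_calibration(name): a dict with "intrinsics" (3x3 intrinsics, pixels), "cam_to_world" (4x4, takes a point from camera to world coordinates). Camera axes: x right, y down, z forward; pixel columns grow to the right and rows downward; lengths in m; the calibration is good to about 2 mm. A picture is of the moment at which its call begins: read the wrist's pose just before it. get_calibration takes no time and is no camera call; for the wrist camera it gives the pose at the moment of the call.
A pose or a line that the arm cannot do raises arm.Unreachable and nothing moves.
- arm.sign_off(): hands the job in; it is judged then, once.
Readings, each from a call of its own:
- arm.current_t(): time.
- arm.current_joint_positions(): joint angles.
- arm.current_dq(): joint speeds.
- arm.current_tau(): joint torques, N m.
- arm.current_ee_pos(): TCP position.
- arm.current_tool_rot(): TCP orientation.
- arm.current_force(): force on the tool from outside, world axes, zero at the start.
- arm.current_torque(): the same for the moment, N m.
- arm.current_width(): finger opening in m.
- arm.current_grasp_force(): force on a finger pad.
Only numpy, scipy, OpenCV 4.12 (cv2) and the standard library are available. Lean on these libraries where they do the work, as an engineer would, in place of code of your own. Each camera call takes 0.05 s, during which the arm holds its last target. There are 200 camera calls.

## Working session

There is one attempt and no reset: what is moved stays moved. The work goes in short steps, each a Python script; the robot and the scene stay as the last script left them, time stands still between calls to the robot, and variables do not carry over. Pictures are saved under pics/ and viewed, at most 10 in all, crops included, and the job is handed in when it is done.

```bash
mkdir -p pics; ls; python3 - <<'E'
from rig import arm
import cv2,numpy as np
for n in("scene","side","wrist"):
    c=arm.get_calibration(n); im=arm.snapshot(n); cv2.imwrite(f"pics/{n}0.png",im[:,:,::-1]); np.savez(f"{n}0.npz",im=im,K=c["intrinsics"],T=c["cam_to_world"])
    print(n,np.round(c["cam_to_world"],3).tolist(),np.round(c["intrinsics"],1).tolist())
a=[cv2.imread(f"pics/{n}0.png") for n in("scene","side")]
cv2.imwrite("pics/both.png",cv2.resize(np.hstack(a),(800,300)))
print(arm.grip_depth,arm.current_t(),arm.current_force())
E
```

```text
pics
scene [[-0.785, 0.481, -0.391, 1.15], [0.619, 0.615, -0.488, 0.737], [0.005, -0.625, -0.78, 1.216], [0.0, 0.0, 0.0, 1.0]] [[543.2, 0.0, 281.8], [0.0, 543.2, 207.6], [0.0, 0.0, 1.0]]
side [[0.687, -0.378, 0.62, 0.072], [-0.726, -0.375, 0.576, -0.455], [0.015, -0.846, -0.532, 0.492], [0.0, 0.0, 0.0, 1.0]] [[392.4, 0.0, 292.3], [0.0, 392.4, 220.7], [0.0, 0.0, 1.0]]
wrist [[1.0, -0.0, -0.003, 0.624], [-0.001, -0.959, -0.282, 0.079], [-0.003, 0.282, -0.959, 0.385], [0.0, 0.0, 0.0, 1.0]] [[376.9, 0.0, 282.3], [0.0, 376.9, 211.7], [0.0, 0.0, 1.0]]
0.0188 0.15 [ 0.16529252 -1.06255967  0.19686079]
```

View pics/scene0.png

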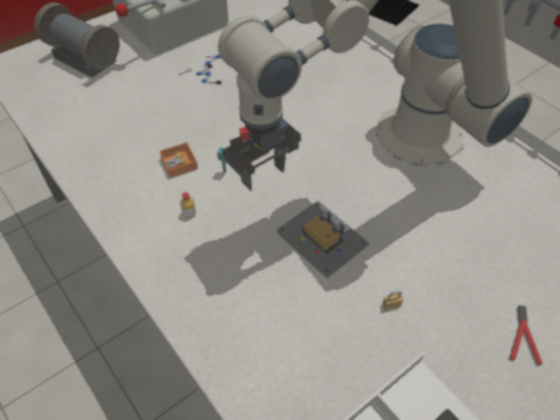

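View pics/side0.png

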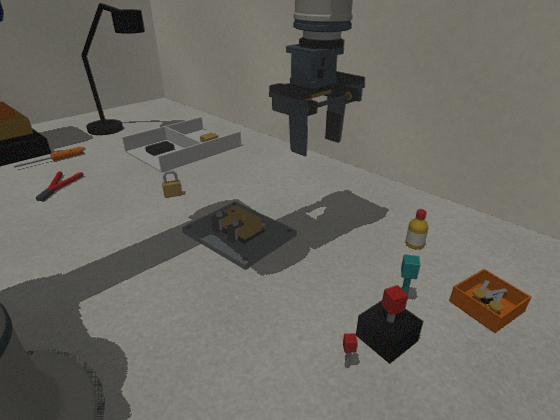

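The side view shows the red head on the black stand at (395,300), with the small red decoy at (350,343), the turquoise pin at (410,268), the tub at (490,300) and the oiler at (417,230). The fixture is at (240,232) and the small padlock at (172,187).

```bash
cat > h.py <<'E'
import cv2,numpy as np
from rig import arm
def ray(uv,z,K,T):
    d=T[:3,:3]@np.linalg.inv(K)@np.array([uv[0],uv[1],1.]); o=T[:3,3]
    return o+d*(z-o[2])/d[2]
def snap(n,name):
    c=arm.get_calibration(n); im=arm.snapshot(n); cv2.imwrite(f"pics/{name}.png",im[:,:,::-1])
    np.savez(name+".npz",im=im,K=c["intrinsics"],T=c["cam_to_world"]); return im,c["intrinsics"],c["cam_to_world"]
def load(name):
    d=np.load(name+".npz"); return d["im"],d["K"],d["T"]
def blobs(im,lo,hi,amin=15):
    hsv=cv2.cvtColor(cv2.GaussianBlur(im,(3,3),0),cv2.COLOR_RGB2HSV)
    m=cv2.inRange(hsv,np.array(lo),np.array(hi)) if lo[0]<=hi[0] else cv2.inRange(hsv,np.array((lo[0],lo[1],lo[2])),np.array((180,hi[1],hi[2])))|cv2.inRange(hsv,np.array((0,lo[1],lo[2])),np.array(hi))
    n,l,s,c=cv2.connectedComponentsWithStats(m)
    return [(c[i],s[i]) for i in range(1,n) if s[i][4]>=amin],l
E
python3 - <<'E'
from h import *
np.set_printoptions(precision=4,suppress=True)
im,K,T=load("side0"); 
for nm,lo,hi in(("red",(172,120,60),(8,255,255)),("turq",(80,90,50),(97,255,255)),("yel",(20,120,80),(32,255,255)),("blue",(100,120,50),(125,255,255))):
    for c,s in blobs(im,lo,hi,8)[0]:
        if c[1]>150: print(nm,c,s,ray(c,.083,K,T),ray(c,.015,K,T))
for nm,uv,z in(("fix",(240,232),.02),("tub",(490,300),.02),("oil",(417,247),0),("padl",(172,195),0),("standtop",(390,327),.045)):
    print(nm,ray(uv,z,K,T))
print("scene"); im,K,T=load("scene0")
for nm,lo,hi in(("red",(172,100,60),(8,255,255)),("turq",(80,60,40),(97,255,255))):
    for c,s in blobs(im,lo,hi,5)[0]: print(nm,c,s[4],ray(c,.083,K,T))
print(ray((322,237),.02,K,T),ray((188,212),0,K,T),ray((394,305),0,K,T))
print(arm.current_tool_rot())
E
```

```text
red [ 61.8376 180.6709] [ 48 172  35  18 234] [0.3016 0.482  0.083 ] [0.3398 0.6376 0.015 ]
red [420.6753 213.9221] [417 209   9  11  77] [ 0.7512 -0.1795  0.083 ] [ 0.8641 -0.1337  0.015 ]
red [394.1195 299.6838] [382 286  26  29 544] [ 0.495  -0.2719  0.083 ] [ 0.5653 -0.2415  0.015 ]
red [349.7709 342.5639] [344 334  13  19 227] [ 0.3834 -0.2724  0.083 ] [ 0.4351 -0.2421  0.015 ]
turq [409.3684 269.5378] [402 255  18  38 437] [ 0.5748 -0.2526  0.083 ] [ 0.6583 -0.219   0.015 ]
yel [168.5588 185.    ] [164 182  11   8  34] [0.4615 0.2917 0.083 ] [0.5262 0.4158 0.015 ]
yel [417.969  226.3097] [409 219  19  15 226] [ 0.7049 -0.1983  0.083 ] [ 0.81   -0.1557  0.015 ]
yel [414.1667 246.4444] [407 244  15   5  36] [ 0.6393 -0.226   0.083 ] [ 0.7336 -0.188   0.015 ]
yel [479.3478 293.1739] [474 290  12   8  69] [ 0.599  -0.3582  0.083 ] [ 0.6866 -0.3422  0.015 ]
yel [494.4468 305.4681] [486 301  16  10  94] [ 0.5881 -0.3847  0.083 ] [ 0.6739 -0.373   0.015 ]
fix [0.5095 0.1048 0.02  ]
tub [ 0.6758 -0.3634  0.02  ]
oil [ 0.7568 -0.185   0.    ]
padl [0.5159 0.3869 0.    ]
standtop [ 0.4785 -0.2814  0.045 ]
scene
red [35.5463 14.016 ] 1997 [ 0.7331 -1.2634  0.083 ]
red [120.9925   9.209 ] 134 [ 0.4668 -1.0981  0.083 ]
red [557.2037  20.6481] 54 [-0.7721 -0.0409  0.083 ]
red [244.31 133.32] 100 [ 0.4945 -0.266   0.083 ]
red [185.3571 195.6071] 28 [ 0.7634 -0.1667  0.083 ]
red [524.6074 341.2334] 377 [0.3921 0.6633 0.083 ]
turq [220.5778 153.5111] 45 [ 0.5982 -0.2399  0.083 ]
[0.5288 0.1351 0.02  ] [ 0.7616 -0.1763  0.    ] [0.5135 0.3953 0.    ]
[[ 0.      1.     -0.001 ]
 [ 1.     -0.      0.0001]
 [ 0.0001 -0.001  -1.    ]]
```

```bash
python3 - <<'E'
from h import *
R=np.array([[0,1,0],[1,0,0],[0,0,-1.]])
arm.move_to([0.52,0.13,0.17],R); arm.sleep(.2); snap("wrist","wfix")
arm.move_to([0.495,-0.268,0.22],R); arm.sleep(.2); snap("wrist","wpin")
print(arm.current_t(),arm.current_ee_pos())
E
```

```text
2.8667 [ 0.49527831 -0.26732962  0.21994475]
```

View pics/wfix.png

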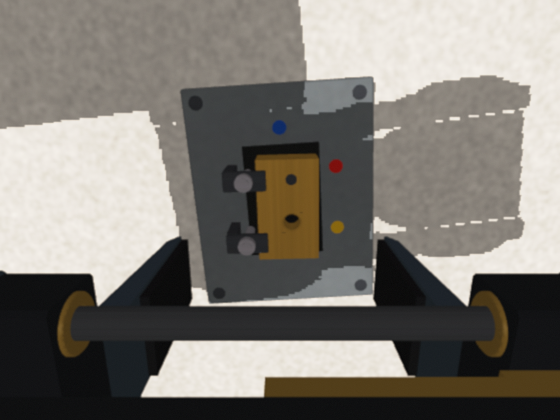

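View pics/wpin.png

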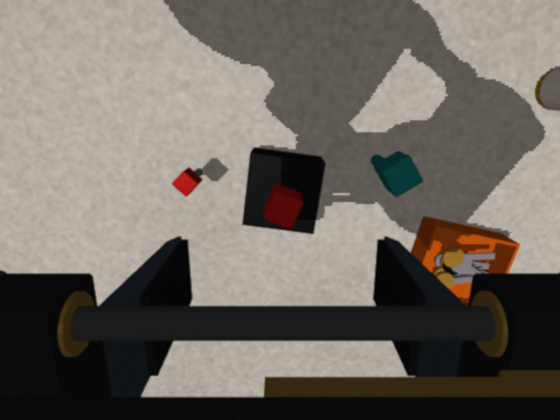

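The wrist view of the fixture shows red (335,166), yellow (337,227), blue (279,127), the block top over about (255..320,155..259) and the bore at (291,219). The pin view shows the red head at (283,207) on the stand, turned about 25° in the image.

```bash
python3 - <<'E'
from h import *
np.set_printoptions(precision=4,suppress=True)
im,K,T=load("wfix")
P={}
for nm,lo,hi in(("red",(172,120,60),(6,255,255)),("yel",(18,140,80),(32,255,255)),("blue",(105,120,60),(125,255,255))):
    for c,s in blobs(im,lo,hi,60)[0]:
        if c[1]<300: print(nm,c,s,ray(c,.015,K,T))
b,l=blobs(im,(14,100,50),(24,255,255),1500)
for c,s in b: print("brass",c,s)
crop=cv2.resize(im[100:310,170:390,::-1],None,fx=2.7,fy=2.7,interpolation=cv2.INTER_CUBIC)
im2,K2,T2=load("wpin")
b,l=blobs(im2,(172,120,30),(8,255,255),300)
for c,s in b: print("red",c,s,ray(c,.09,K2,T2))
cr2=cv2.resize(im2[170:245,230:340,::-1],None,fx=5,fy=5,interpolation=cv2.INTER_CUBIC)
cr2=cv2.convertScaleAbs(cr2,alpha=2)
cv2.imwrite("pics/c1.png",crop);cv2.imwrite("pics/c2.png",cr2)
E
```

```text
red [335.4114 165.6266] [329 159  14  14 158] [0.5658 0.1546 0.015 ]
yel [289.2918 205.7194] [ 255  155   64  104 5730] [0.5257 0.1184 0.015 ]
yel [336.938  226.5969] [331 221  13  12 129] [0.5693 0.0985 0.015 ]
blue [278.622  126.9878] [272 120  14  15 164] [0.5164 0.1876 0.015 ]
brass [288.9919 205.337 ] [ 254  153   66  107 6083]
brass [421.9886 385.8111] [ 265  370  295   27 6167]
red [186.4353 181.5692] [173 169  28  27 448] [ 0.4157 -0.2508  0.09  ]
red [282.4725 206.0751] [ 262  183   42   47 1344] [ 0.4939 -0.2714  0.09  ]
```

View pics/c1.png

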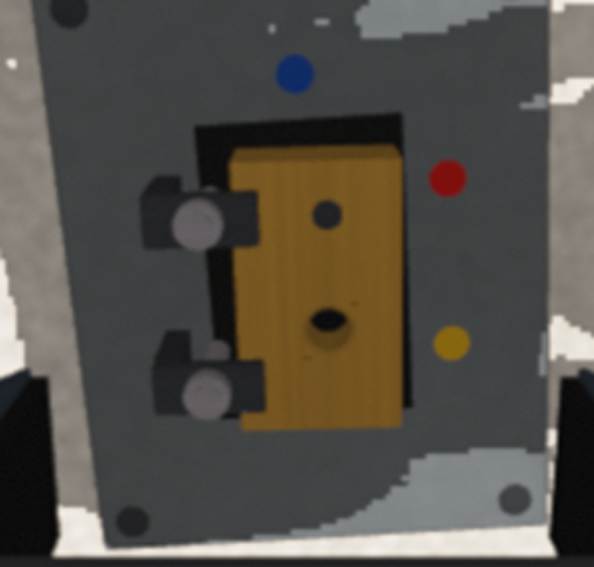

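View pics/c2.png

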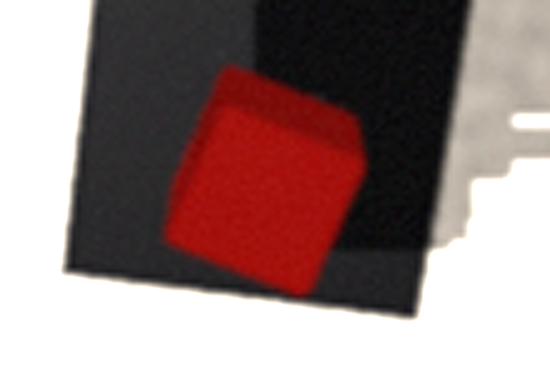

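The crops give the head's top corners at about (274,191), (303,203), (292,229) and (263,218) in full-image pixels. The block top spans about (255,159) to (319,258), with the bore mouth at about (291.5,221).

```bash
cat >> h.py <<'E'
def Rz(a):
    c,s=np.cos(a),np.sin(a); return np.array([[-s,c,0],[c,s,0],[0,0,-1.]])
E
python3 - <<'E'
from h import *
np.set_printoptions(precision=4,suppress=True)
im,K,T=load("wpin")
C=np.array([(222,103),(366,163),(308,295),(165,240)])/5+[230,170]
W=np.array([ray(c,.099,K,T) for c in C]); c=W.mean(0)
print(W,c,[np.linalg.norm(W[i]-W[i-1]) for i in range(4)])
e=W[1]-W[0]; a=np.arctan2(e[1],e[0]); e2=W[1]-W[2]; a2=np.arctan2(e2[1],e2[0])-np.pi/2; print("yaw",np.degrees([a,a2])); a=(a+a2)/2
im,K,T=load("wfix")
r,y,b=[ray(u,.015,K,T)[:2] for u in((335.4,165.6),(336.9,226.6),(278.6,127))]
L=np.array([(47,28),(47,-28),(0,64)])/1000; M=np.array([r,y,b])
A=L-L.mean(0);B=M-M.mean(0); th=np.arctan2((A[:,0]*B[:,1]-A[:,1]*B[:,0]).sum(),(A*B).sum())
Rf=np.array([[np.cos(th),-np.sin(th)],[np.sin(th),np.cos(th)]]); o=M.mean(0)-Rf@L.mean(0)
print("fix",o,np.degrees(th),"res",(M-o)@Rf-L)
for u in((230,160),(402,158),(402,426),(242,430),(328,327)):
    p=ray(np.array(u)/2.7+[170,100],.047,K,T)[:2]; print("lock",(p-o)@Rf)
np.savez("fix.npz",o=o,th=th)
f=[arm.current_force() for _ in range(5)]; print(f[0],f[4])
R=Rz(a); arm.grip(.05)
arm.move_to([c[0],c[1],.14],R); print(arm.current_joint_positions())
arm.move_l([c[0],c[1],.0645],feed=.1); print("down",arm.current_force())
arm.grip(.0); print(arm.current_width(),arm.current_grasp_force(),arm.current_force(),arm.current_t())
E
```

```text
[[ 0.4875 -0.2562  0.099 ]
 [ 0.5106 -0.266   0.099 ]
 [ 0.5014 -0.2884  0.099 ]
 [ 0.4781 -0.279   0.099 ]] [ 0.4944 -0.2724  0.099 ] [np.float64(0.02469208785079487), np.float64(0.02508355825677268), np.float64(0.024193982797226107), np.float64(0.025139454969797675)]
yaw [-23.141  -22.2088]
fix [0.5206 0.1236] 3.626417250626815 res [[ 0.0001  0.    ]
 [ 0.     -0.0001]
 [-0.0001  0.0001]]
lock [-0.0196  0.0427]
lock [0.0302 0.04  ]
lock [ 0.027  -0.0439]
lock [-0.0231 -0.042 ]
lock [ 0.0058 -0.0099]
[-0.017   0.9939 -0.4559] [-0.017   0.9939 -0.4559]
[-34.9127  28.2446  90.7259  -0.      61.0603 -12.4589]
down [ 0.0383 -0.03    1.2842]
0.02608594597239567 29.99966472387314 [-0.0952  0.9133  4.3327] 5.5167
```

The marks fit the fixture to 0.1 mm. The lock centre is about (+3.6, −0.8) mm off nominal and turned about −0.04 rad, and the bore as seen agrees with the bore computed from that. Next I lift the pin and check the force noise.

```bash
cat >> h.py <<'E'
try:
    _d=np.load("fix.npz"); O=_d["o"]; TH=float(_d["th"]); RF=np.array([[np.cos(TH),-np.sin(TH)],[np.sin(TH),np.cos(TH)]])
except Exception: pass
ZO=.0575
def W(x,y,zfoot): return np.r_[O+RF@np.array([x,y]),zfoot+ZO]
def F(n=4,dt=.02):
    f=[]
    for _ in range(n): arm.sleep(dt); f.append(arm.current_force())
    f=np.mean(f,0); return np.r_[RF.T@f[:2],f[2]]
def tip():
    p=arm.current_ee_pos(); return np.r_[RF.T@(np.array(p[:2])-O),p[2]-ZO]
def touch(x,y,d,zf=.033,step=.00025,target=3.,maxd=.014,hold=.6):
    """step along d (fixture axes) until the reaction reaches target; hold; back off. Returns tip at contact."""
    d=np.array(d,float); f0=F(8); log=[]; s=0
    while s<maxd:
        s+=step; arm.move_l(W(x+d[0]*s,y+d[1]*s,zf),feed=.02); df=F(3,.01)-f0; n=-df[:2]@d; log.append(round(n,2))
        if n>target: break
    t=tip(); n=[]
    for _ in range(int(hold/.1)): n.append(round(-((F(5)-f0)[:2]@d),2))
    print("touch",np.round(t*1e3,2),"s",round(s*1e3,2),"F",log[-8:],"hold",n,"t",round(arm.current_t(),2))
    arm.move_l(W(x-d[0]*.006,y-d[1]*.006,zf),feed=.05)
    return t,s
E
python3 - <<'E'
from h import *
np.set_printoptions(precision=3,suppress=True)
p=np.array(arm.current_ee_pos()); arm.move_l([p[0],p[1],.19],feed=.12)
print(arm.current_width(),F())
arm.move_to(W(.05,.028,.12),Rz(TH)); print(arm.current_t(),tip(),arm.current_joint_positions())
f=[]
for _ in range(15): arm.sleep(.02); f.append(arm.current_force())
print(np.mean(f,0),np.std(f,0)); t=arm.current_t()
snap("wrist","held"); snap("side","heldside")
E
```

```text
0.026266191968975956 [ 0.097  0.181 -0.989]
8.3833 [0.05  0.027 0.12 ] [ 9.329 27.541 84.879 -0.015 67.577  5.78 ]
[ 0.038  0.102 -0.769] [0.383 0.727 0.596]
```

View pics/heldside.png

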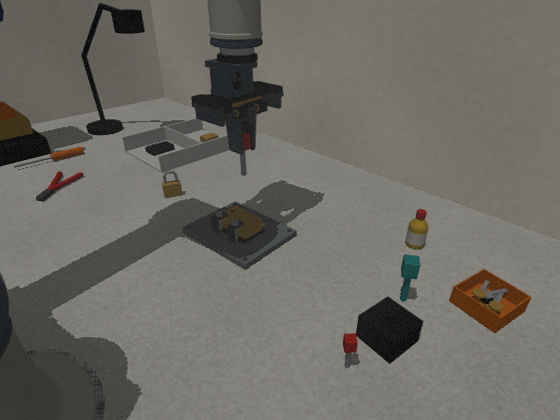

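The pin is held upright in the gripper at (243,160), and the stand is empty. Next is the red touch.

```bash
sed -i 's/df=F(3,.01)-f0/df=F(6,.01)-f0/' h.py; python3 - <<'E'
from h import *
arm.move_l(W(.048,.028,.033),feed=.12); arm.move_l(W(.042,.028,.033),feed=.05)
touch(.042,.028,(-1,0)); print(arm.current_width())
E
```

```text
touch [36.32 28.01 33.07] s 6.0 F [np.float64(0.46), np.float64(0.38), np.float64(0.29), np.float64(0.5), np.float64(0.19), np.float64(0.72), np.float64(2.08), np.float64(4.54)] hold [np.float64(4.24), np.float64(4.94), np.float64(5.28), np.float64(5.4), np.float64(5.75)] t 17.62
0.02601726236299324
```

```bash
python3 - <<'E'
from h import *
arm.move_l(W(.044,-.028,.033),feed=.12); arm.move_l(W(.037,-.028,.033),feed=.05)
touch(.037,-.028,(-1,0)); print(arm.current_width())
arm.move_l(W(.052,-.028,.033),feed=.12); arm.move_l(W(.052,.06,.033),feed=.15)
R=min((Rz(TH+np.pi/2),Rz(TH-np.pi/2)),key=lambda R:abs(np.array(arm.solve_ik(W(.003,.062,.033),R))-arm.current_joint_positions()).max())
arm.move_l(W(.052,.06,.08),feed=.15); arm.move_to(W(.003,.062,.08),R); arm.move_l(W(.003,.056,.033),feed=.1); arm.move_l(W(.003,.052,.033),feed=.05)
touch(.003,.052,(0,-1),maxd=.011); print(arm.current_width())
E
```

```text
touch [ 34.08 -28.    33.09] s 3.25 F [np.float64(0.15), np.float64(-0.23), np.float64(0.12), np.float64(-0.31), np.float64(0.03), np.float64(0.62), np.float64(1.72), np.float64(3.73)] hold [np.float64(3.47), np.float64(4.01), np.float64(4.69), np.float64(5.21), np.float64(5.08)] t 23.38
0.02606145150865171
touch [ 3.03 47.42 33.04] s 4.75 F [np.float64(-0.57), np.float64(0.08), np.float64(-0.26), np.float64(-0.31), np.float64(-0.3), np.float64(-0.01), np.float64(0.89), np.float64(3.17)] hold [np.float64(3.55), np.float64(4.5), np.float64(3.95), np.float64(4.61), np.float64(3.95)] t 33.73
0.025733431462987816
```

```bash
python3 - <<'E'
from h import *
arm.move_l(W(.003,.06,.033),feed=.15); arm.move_l(W(.05,.055,.033),feed=.15); arm.move_l(W(.046,.028,.033),feed=.15);arm.move_l(W(.039,.028,.033),feed=.08)
touch(.039,.028,(-1,0),target=1.8,hold=.1,maxd=.006,step=.0003)
E
```

```text
touch [37.47 28.01 33.06] s 1.8 F [np.float64(-0.26), np.float64(-0.41), np.float64(0.22), np.float64(0.12), np.float64(1.38), np.float64(2.5)] hold [np.float64(3.39)] t 37.41
```

```bash
cat > ins.py <<'E'
from h import *
x,y=.0081,-.0106
arm.move_l(W(.046,.028,.07),feed=.15); arm.move_l(W(x,y,.07),feed=.15); arm.move_l(W(x,y,.05),feed=.1)
f0=F(10); z=.05
while z>.0262:
    z-=.001 if z>.0295 else .0004
    arm.move_l(W(x,y,z),feed=.03); f=F(5,.01)-f0
    print(round(z*1e3,1),np.round(f,1),np.round(tip()*1e3,1))
    if f[2]>5: break
    if np.hypot(*f[:2])>3: x+=f[0]*5e-5; y+=f[1]*5e-5
print(x,y,arm.current_t(),arm.current_width())
E
python3 ins.py
```

```text
49.0 [-0.5  0.  -0.1] [  8.2 -10.6  49.1]
48.0 [ 0.2  0.3 -0.3] [  8.  -10.6  48. ]
47.0 [-0.3  0.4 -0.2] [  8.1 -10.6  46.9]
46.0 [-0.2 -0.2  0.1] [  8.1 -10.6  46. ]
45.0 [-0.4 -0.2  0. ] [  8.1 -10.6  45. ]
44.0 [ 0.4 -0.2 -0.1] [  8.1 -10.6  44. ]
43.0 [-0.2  0.1 -0.5] [  8.  -10.6  43. ]
42.0 [0.1 0.2 0.3] [  8.  -10.6  42. ]
41.0 [-0.7  0.3  0. ] [  8.1 -10.6  41. ]
40.0 [-0.1  0.6 -0.1] [  8.1 -10.6  40. ]
39.0 [0.3 0.5 0.1] [  8.1 -10.6  39. ]
38.0 [-0.2  0.1 -0.2] [  8.1 -10.6  38. ]
37.0 [ 0.1 -0.1 -0.5] [  8.1 -10.6  37. ]
36.0 [-0.2  0.2 -0.1] [  8.1 -10.6  36. ]
35.0 [ 0.   0.1 -0.2] [  8.1 -10.6  35. ]
34.0 [-0.5 -0.1  0. ] [  8.1 -10.6  34. ]
33.0 [-0.1  0.1 -0.2] [  8.1 -10.6  33. ]
32.0 [0.  0.  0.1] [  8.1 -10.6  32. ]
31.0 [ 0.1  0.1 -0.5] [  8.1 -10.6  31. ]
30.0 [ 0.1  0.2 -0.2] [  8.1 -10.6  30. ]
29.0 [-0.2  0.1  0. ] [  8.1 -10.6  29. ]
28.6 [-0.2  0.2 -0. ] [  8.1 -10.6  28.6]
28.2 [ 0.3 -0.3 -0.5] [  8.1 -10.6  28.2]
27.8 [-0.1 -0.  -0.3] [  8.1 -10.6  27.8]
27.4 [-0.3 -0.  -0.3] [  8.1 -10.6  27.4]
27.0 [-0.9 -0.   5.3] [  8.2 -10.6  27.2]
0.0081 -0.0106 46.725 0.02586627172523586
```

The pin went in without side force and bottomed at the expected 27 mm.

```bash
python3 - <<'E'
from h import *
arm.grip(.055); p=np.array(arm.current_ee_pos()); arm.move_l([p[0],p[1],.22],feed=.12)
arm.sleep(.3); print(F(),arm.current_width(),arm.current_t())
im,_,_=snap("wrist","end")
E
```

```text
[-0.4827833  -0.18527879  0.19583399] 0.05499571070771548 48.9917
```

View pics/end.png

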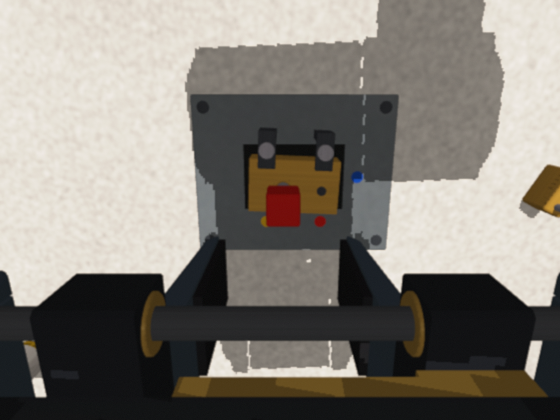

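The red head stands upright over the bore at (283,206), clear of the fingers. Handing in.

```bash
python3 -c "
from rig import arm
print(arm.sign_off())"
```

```text
the job is handed in; nothing more can be done
None
```

I touched the pin off at red, yellow and blue with about 3.5–6 N each, lowered it fully home in the bore, released it, and handed the job in at about 49 s of the 64 s limit; `sign_off()` returned no verdict.

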